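# Third hand at the kitchen drawer-front fixture

### The job

Draw the orange-handled stop pin up out of the plywood drilling fixture on the kitchen counter, park it upright in the notch of the blue pin rest beside the fixture with its collar resting on top, and let go of it. Then push the white drawer front along the bed until it lies flat and square against the sprung metal fence, and keep pushing, gently enough that the black pointer never runs beyond the red zone, until the pointer stands in the green band. Finish while still holding it pressed there, pointer steady in the green, so that I can fasten the knob; leave the mug, soap bottle, screwdriver and brass knob alone.

Things in the scene. Friction and masses are not known exactly. Their poses are not given: they have to be found in the camera images.
- fixture: Fixture fixed to the counter: open plywood bed 300 (x) x 220 (y) x 24 mm, no side rails; origin at the centre of its underside, z up, x along the push, from the robot's side to the fence (within 0.35 rad of world x). Fence face at rest at x = +62 mm. Behind it a grey block (x 110 to 150, top at z = 52) bears stripes: white x 112 to 124, green 124 to 136, red 136 to 142.
- fence (a joint): Travel (m) of the sprung aluminium fence, a plate 160 wide (y), 12 thick, top at 57 mm; 0 at rest, grows along fixture +x, hard end 0.034. Spring 600 N/m, no preload. A black pointer bar rides 50 mm behind its face over the stripes: 0.012 to 0.024 = in the green (7 to 14 N), to 0.030 = red zone, more = beyond it.
- fence_face (a point): Point in the middle (y) of the fence's front face, 34 mm above the counter (10 mm above the bed); moves with the fence, axes as the fixture's.
- bore_mouth (a point): Centre of the mouth of the pin's bore, on the bed's top face (24 mm above the counter), at x = +30, y = 0 of the fixture. The bore is vertical, 11 mm wide and 20 mm deep.
- pin: Loose stop pin, 60 g, upright in the bore at the start (foot 4 mm above the counter), between drawer front and fence. Origin at the centre of its foot, z along it: steel shaft 10 mm diameter up to 52, steel collar 24 mm diameter from 52 to 57, orange round handle 16 mm diameter from 57 to 87. Take it by the handle from above, fingertips above the collar.
- pin_rest: Blue block 50 (x) x 34 (y) x 60 mm high fixed beside the fixture's +y edge, axes as the fixture's, origin at the centre of its underside. Vertical U slot 14 mm wide (x), full height, from y = -7 (closed) to +17 (open, away from the fixture). The parked pin hangs in it, collar on the block's top, foot 8 mm above the counter; lower it in from above or slide it in from the open side.
- notch (a point): Where the pin's axis should be, on the top face of the pin rest (60 mm above the counter), at x = 0, y = +2 of the rest.
- drawer_front: White drawer front with raised frame, loose, flat on the bed, 0.2 to 0.4 kg. 110 (x) x 180 (y) x 18 mm; origin at the centre of its underside, 24 mm above the counter; x about the fixture's x (askew up to 0.1 rad at the start). Push with closed fingers at the middle of its edge nearest the robot (24 to 42 mm high); it squares itself on the fence. Friction on the bed up to about 3 N.
- mug: Blue mug, 95 mm tall, 80 mm wide, bystander; origin under its centre.
- soap: Green soap bottle, 170 mm tall, 60 mm diameter, bystander; origin under its centre.
- screwdriver: Screwdriver lying on the counter, bystander; origin under its middle.
- knob_part: Small brass cabinet knob, 30 mm wide, 26 mm tall, standing on the counter, bystander; origin under its centre.
Not all that is in view belongs to the job. There is more than one size of the pin_rest; the one meant has the size given above.

How it is judged:
By the outcome, as a careful person would: the job done as asked, in the order asked, and still so for the second after the job is handed in, while the arm keeps its last pose, push and grip.
It also fails if it takes over 58 s, if anything falls off the work surface, if the arm or the gripper's body presses on something with over 40 N, if the wrist force passes 120 N, or if a joint passes its speed limit or range.

### The arm

A 6-joint arm with a two-finger parallel gripper is mounted at the origin on the work surface. World frame = base frame: x ahead of the robot, y to its left, z up, the work surface at z = 0. Lengths are in m, angles in rad, forces in N, time in s.
With the tool pointing down it reaches from about 0.35 to 0.925 m from the base axis. Payload 6.4 kg.
Tool frame: the origin (TCP) lies midway between the tips of the shut fingers; the grasp point (between the pads) lies 19 mm behind it; z points along the fingers, x is the direction in which the jaws open and shut, and the axes are right-handed (so a half turn about z gives the same grasp; the last joint's range is limited). The gripper opens to 94 mm and grips with 3 to 60 N. Pads are 16 mm wide; open, the fingers measure 119 mm over their backs; the gripper's body (75 mm by 177 mm) begins 78 mm behind the grasp point.
Start: joints at [-1.393, 0.245, 1.558, -0, 1.339, -0.174], TCP at [0.224, -0.61, 0.205] pointing down, gripper open.
Joint ranges: [-3.13, 3.13], [-1.02, 2.26], [0.13, 2.54], [-0.95, 4.09], [0.21, 2.88], [-2.74, 2.74]. Speed limits (rad/s): [2.57, 2.57, 3.14, 3.14, 3.14, 3.14].

### API

Orientations are given as a 3x3 rotation matrix whose columns are the frame's x, y, z axes.
In Python, from rig import r gives the robot as it stands.
- The arm moves only by the shell command python3 -m creep 'ROWS' [FORCE]. ROWS is JSON, a list of rows, each an object of numbers: "claw": the finger opening in m, from 0 to 0.094; "x", "y", "z": the shift along the tool's x, y, z in m; "wx", "wy", "wz": the turn, a rotation vector about the tool's x, y, z in degrees. A call has exactly 8 rows; each row shifts and turns the commanded pose from where the row before left it, along the tool's axes as they then stand; what a row does not reach is not made up. A row lasts 1/8 s, in which the tool goes at most 62.5 mm and 10.7 degrees, less where a joint would pass 70% of its speed; a pose out of reach is approached as far as the arm can. A call is refused whole if a number of a shift passes 0.0625 or a number of a turn 10.7, either way. A call with a gripper value outside its range is refused whole. The fingers move at their own pace and stop on an object; FORCE is the grip in N (left out, the last holds). Time passes only in rows, so rows that do not move let the fingers close, or fill a call up. It gives the time, the measured TCP pose, the force and the opening at its end, in the units of the state.
- r.sense(): the state, without advancing time (a new reading comes with each control period).
- r.get_image(name): name is "side" or "top" or "wrist"; returns the picture (480x640x3 uint8, red, green, blue); there is no depth.
- r.camera_model(name): a dict with "fx", "fy", "cx", "cy" (pixels), "R" (3x3) and "t" (3): a world point X has camera coordinates R X + t. Camera axes: x right, y down, z forward; pixel columns grow to the right and rows downward; lengths in m; the calibration is good to about 2 mm. A picture is of the moment at which its call begins: read the wrist's pose just before it. camera_model takes no time and is no camera call; for the wrist camera it gives the pose at the moment of the call.
- r.job_done(): hands the job in, once; it reports no verdict.
The state is a dict: "clock": time; "joint_positions": joint angles; "joint_vel": joint speeds; "joint_torque": joint torques, N m; "eef_pos": TCP position; "tool_rot": TCP orientation; "ft_force": force on the tool from outside, world axes, zero at the start; "wrist_torque": the same for the moment, N m; "width": finger opening in m.
Only numpy, scipy, OpenCV 4.12 (cv2) and the standard library are available. Lean on these libraries where they do the work, as an engineer would, in place of code of your own. Each camera call takes 0.05 s, during which the arm holds its last target.

## Working session

There is one attempt and no reset: what is moved stays moved. The work goes in short steps, Python scripts to look and compute and a shell command to move; the robot and the scene stay as the last step left them, time stands still between calls to the robot, and variables do not carry over. Pictures are saved under pics/ and viewed, and the job is handed in when it is done.

```bash
ls; mkdir -p pics; python3 - <<'E'
from rig import r
import cv2
s=r.sense(); print(s)
for n in("side","top","wrist"):
    m=r.camera_model(n); print(n,m)
    cv2.imwrite(f"pics/{n}0.png",cv2.cvtColor(r.get_image(n),cv2.COLOR_RGB2BGR))
E
```

```text
pics
{'clock': 0.0, 'joint_positions': array([-1.39309512e+00,  2.45765941e-01,  1.55895524e+00, -1.34869682e-06,
        1.33870164e+00, -1.74070944e-01]), 'joint_vel': array([ 0.00028105, -0.00026176, -0.00026082,  0.00097885,  0.00169436,
        0.00027297]), 'joint_torque': array([ 1.84321718e-03, -4.15835917e+01, -3.14596975e+01,  6.85924105e-02,
        3.33693938e-02, -1.68404672e-04]), 'eef_pos': array([ 0.22388479, -0.60961203,  0.20440774]), 'tool_rot': array([[ 3.44561981e-01, -9.38763514e-01, -3.24806605e-04],
       [-9.38761840e-01, -3.44561989e-01,  1.80111905e-03],
       [-1.80274086e-03, -3.15681102e-04, -9.99998325e-01]]), 'ft_force': array([ 0.07866859, -0.36215555,  0.24761541]), 'wrist_torque': array([-0.04409271, -0.02491886, -0.01175625]), 'width': 0.09364669811946384}
side {'fx': 460.39547413442995, 'fy': 460.39547413442995, 'cx': 323.4291728176401, 'cy': 236.15164071977867, 'R': array([[ 0.96659533, -0.25623776,  0.00597337],
       [-0.18875051, -0.72739585, -0.65974884],
       [ 0.17339757,  0.63658267, -0.75146244]]), 't': array([-0.55023358,  0.14922716,  0.91410058])}
top {'fx': 581.1561414667551, 'fy': 581.1561414667551, 'cx': 325.10390301880597, 'cy': 238.86996695377303, 'R': array([[-0.0014114 , -0.99965948, -0.02605621],
       [-0.99438144,  0.00416097, -0.10577449],
       [ 0.10584689,  0.02576052, -0.99404871]]), 't': array([0.02482275, 0.55877172, 1.28629148])}
wrist {'fx': 380.67534101651376, 'fy': 380.67534101651376, 'cx': 321.88764486897895, 'cy': 234.1250991771354, 'R': array([[ 0.3435422 , -0.93913229, -0.00304912],
       [-0.90452876, -0.33175373,  0.26789397],
       [-0.25259943, -0.08927487, -0.96344358]]), 't': array([-0.64890977, -0.02770191,  0.3925998 ])}
```

View pics/top0.png

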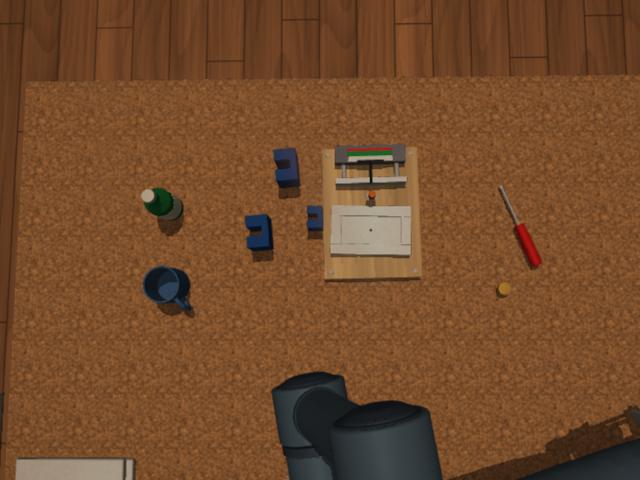

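View pics/side0.png

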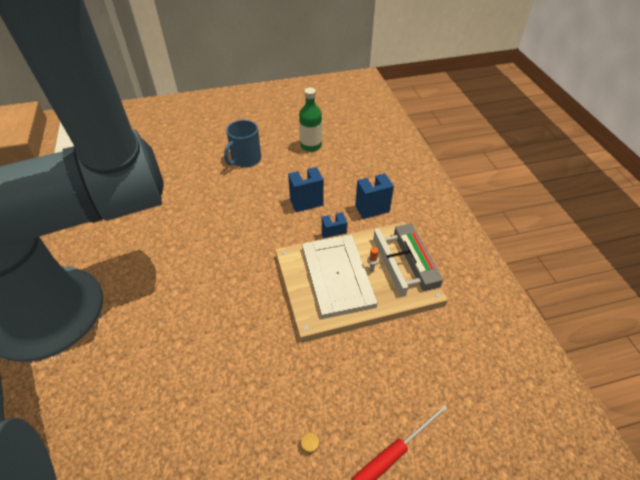

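```bash
python3 - <<'E'
import cv2
a=cv2.imread("pics/top0.png")[130:290,230:430]; b=cv2.imread("pics/side0.png")[160:340,270:450]
cv2.imwrite("pics/zt.png",cv2.resize(a,None,fx=4,fy=4,interpolation=cv2.INTER_CUBIC)[:600]);cv2.imwrite("pics/zs.png",cv2.resize(b,(600,600),interpolation=cv2.INTER_CUBIC))
E
```

```text
(no output)
```

View pics/zt.png

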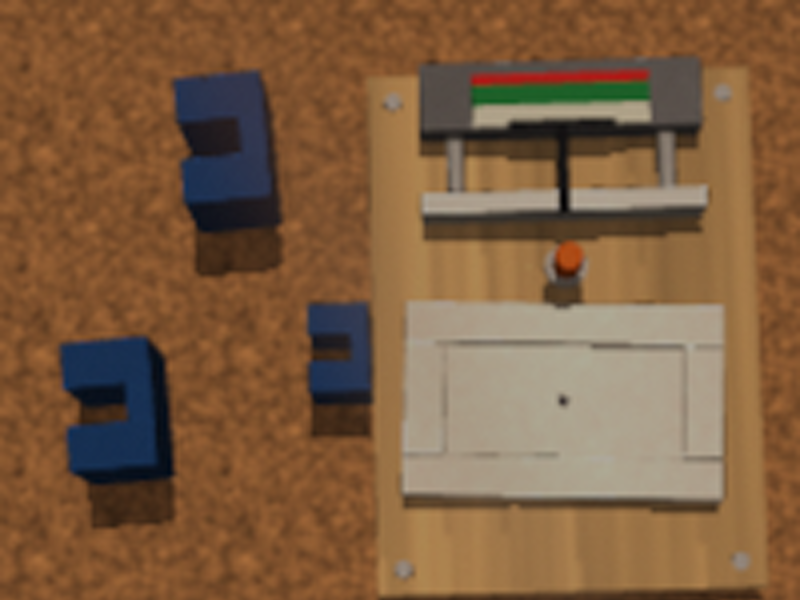

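View pics/zs.png

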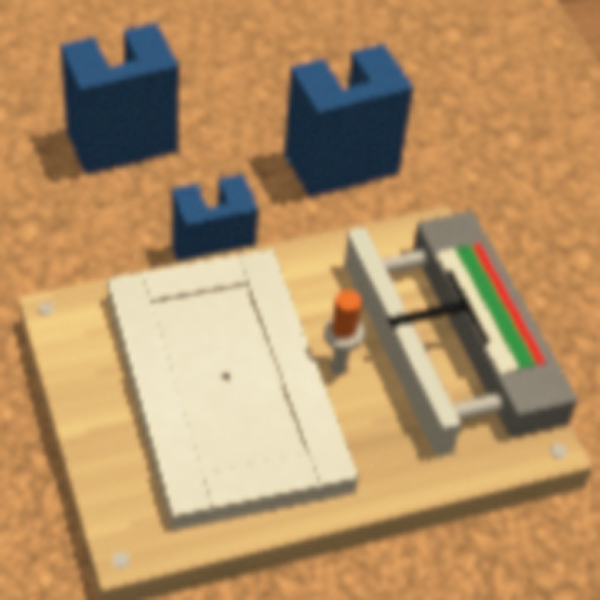

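View pics/wrist0.png

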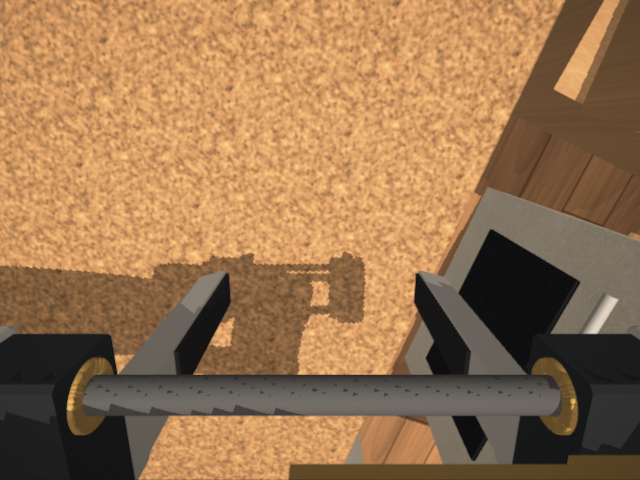

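```bash
cat > h.py <<'E'
import numpy as np
def ray(m,u,v):
    d=np.array([(u-m["cx"])/m["fx"],(v-m["cy"])/m["fy"],1.0]); R=np.array(m["R"]);t=np.array(m["t"])
    return -R.T@t, R.T@d
def onz(m,u,v,z):
    o,d=ray(m,u,v); return o+d*(z-o[2])/d[2]
def tri(m1,p1,m2,p2):
    o1,d1=ray(m1,*p1);o2,d2=ray(m2,*p2)
    A=np.stack([d1,-d2],1);s=np.linalg.lstsq(A,o2-o1,rcond=None)[0]
    a=o1+s[0]*d1;b=o2+s[1]*d2
    return (a+b)/2,np.linalg.norm(a-b)
def proj(m,X):
    c=np.array(m["R"])@X+np.array(m["t"]); return m["fx"]*c[0]/c[2]+m["cx"],m["fy"]*c[1]/c[2]+m["cy"]
E
python3 - <<'E'
from rig import r
from h import *
np.set_printoptions(precision=4,suppress=True)
T=r.camera_model("top");S=r.camera_model("side")
zt=lambda x,y:(230+(x-1.5)/4,130+(y-1.5)/4)
zs=lambda x,y:(270+(x-1.2)*.3,160+(y-1.2)*.3)
# bed corners
c=[onz(T,*zt(*p),.024) for p in [(367,76),(748,68),(766,588),(379,596)]]
for i in range(4): print("bed",c[i],np.linalg.norm(c[i]-c[(i+1)%4]))
print("ctr",np.mean(c,0))
for a,b in(( (c[3],c[0])),((c[2],c[1])),((c[1],c[0])),((c[2],c[3]))):
    d=b-a;print(np.arctan2(d[1],d[0]))
# rests: tops
# top: outer corners far-left, far-right, near-right, near-left ; side corresp.
for n,pt,ps in [("small",[(308,304),(369,304),(370,391),(309,393)],[(222,178),None,(180,227),(173,188)]),
 ("A far",[(174,80),(260,72),(272,197),(182,203)],[(383,46),(411,88),(320,108),(291,66)]),
 ("B near",[(61,344),(149,337),(160,468),(70,475)],[(155,25),(178,66),(83,86),(62,43)])]:
    for a,b in zip(pt,ps):
        if b: print(n,*tri(T,zt(*a),S,zs(*b)))
    for z in(.045,.06,.09):
        q=[onz(T,*zt(*p),z) for p in pt]; print(z,[round(float(np.linalg.norm(q[i]-q[(i+1)%4])),4) for i in range(4)],np.mean(q,0))
E
```

```text
bed [0.7695 0.0318 0.024 ] 0.21964788714653652
bed [ 0.7724 -0.1879  0.024 ] 0.2992737753952745
bed [ 0.4731 -0.1926  0.024 ] 0.21780214784994262
bed [0.4692 0.0252 0.024 ] 0.3003992302160747
ctr [ 0.6211 -0.0809  0.024 ]
0.021839175203558915
0.015694948696417924
1.5839101746432398
1.5890295996345658
small [0.6233 0.0648 0.0562] 0.015292839431817345
small [0.5795 0.0295 0.0559] 0.0045912257919791125
small [0.581  0.063  0.0574] 0.0006257835779025491
0.045 [0.0344, 0.0494, 0.0343, 0.0506] [0.6077 0.0469 0.045 ]
0.06 [0.034, 0.0488, 0.0339, 0.05] [0.6055 0.0463 0.06  ]
0.09 [0.0332, 0.0477, 0.0331, 0.0488] [0.6012 0.0449 0.09  ]
A far [0.7526 0.1371 0.081 ] 0.0007830856918692791
A far [0.7556 0.0892 0.0833] 0.0017000984503293
A far [0.6861 0.0817 0.0877] 0.0018125162232212884
A far [0.6832 0.1319 0.0823] 0.00019295689090895887
0.045 [0.0493, 0.0728, 0.0512, 0.0715] [0.7287 0.1136 0.045 ]
0.06 [0.0487, 0.072, 0.0506, 0.0707] [0.7251 0.1122 0.06  ]
0.09 [0.0476, 0.0703, 0.0494, 0.069] [0.7179 0.1093 0.09  ]
B near [0.6044 0.198  0.0815] 0.0018626225784515262
B near [0.608  0.1492 0.0841] 0.0011879864325535716
B near [0.5378 0.1419 0.0878] 0.0030299481810792165
B near [0.5341 0.1913 0.0852] 0.002332695094668691
0.045 [0.0499, 0.0745, 0.0507, 0.0745] [0.5755 0.1758 0.045 ]
0.06 [0.0493, 0.0736, 0.0501, 0.0736] [0.5737 0.1736 0.06  ]
0.09 [0.0482, 0.0719, 0.0489, 0.0719] [0.5701 0.1693 0.09  ]
```

```bash
python3 -m creep '[{"x":-0.022,"y":-0.036},{"x":-0.022,"y":-0.036},{"x":-0.022,"y":-0.036},{"x":-0.022,"y":-0.036},{"x":-0.022,"y":-0.036},{"x":-0.022,"y":-0.036},{"x":-0.022,"y":-0.036},{"x":-0.022,"y":-0.036}]'
python3 - <<'E'
from rig import r
from h import *
import cv2
np.set_printoptions(precision=4,suppress=True)
T=r.camera_model("top");S=r.camera_model("side")
P={}
for n in("top","side"):
    hsv=cv2.cvtColor(cv2.imread(f"pics/{n}0.png"),cv2.COLOR_BGR2HSV)
    k=cv2.inRange(hsv,(4,190,130),(12,255,255)); 
    N,l,st,c=cv2.connectedComponentsWithStats(k)
    for i in range(1,N):
        if st[i,4]>15 and 270<c[i][0]<450 and 150<c[i][1]<300: print(n,st[i],c[i]);P[n]=c[i]
print(tri(T,P["top"],S,P["side"]))
for z in(.091,.061): print(onz(T,*P["top"],z))
X=np.array([.651,-.0805,.091]);print(proj(T,X),proj(S,X))
E
```

```text
top [369 190   6   7  32] [371.75   193.3125]
side [371 248   7   6  36] [374.     250.5833]
(array([ 0.6519, -0.08  ,  0.0847]), np.float64(0.0014067713135974224))
[ 0.6515 -0.0798  0.091 ]
[ 0.657  -0.0815  0.061 ]
(np.float64(372.05304130501725), np.float64(193.51994551160436)) (np.float64(374.26635660366844), np.float64(248.77017722484308))invalid input
```

The pin sits at (0.651, -0.080), as the fixture pose predicts. The move was refused, so I'll try again with every key given in each row.

```bash
python3 -m creep '[{"claw":0.094,"x":-0.022,"y":-0.036,"z":0,"wx":0,"wy":0,"wz":0},{"claw":0.094,"x":-0.022,"y":-0.036,"z":0,"wx":0,"wy":0,"wz":0},{"claw":0.094,"x":-0.022,"y":-0.036,"z":0,"wx":0,"wy":0,"wz":0},{"claw":0.094,"x":-0.022,"y":-0.036,"z":0,"wx":0,"wy":0,"wz":0},{"claw":0.094,"x":-0.022,"y":-0.036,"z":0,"wx":0,"wy":0,"wz":0},{"claw":0.094,"x":-0.022,"y":-0.036,"z":0,"wx":0,"wy":0,"wz":0},{"claw":0.094,"x":-0.022,"y":-0.036,"z":0,"wx":0,"wy":0,"wz":0},{"claw":0.094,"x":-0.022,"y":-0.036,"z":0,"wx":0,"wy":0,"wz":0}]'
```

```text
clock: 1.15
eef_pos: [0.4343, -0.3444, 0.2052]
tool_rot: [[0.344, -0.939, -0.0], [-0.939, -0.344, 0.0], [-0.0, 0.0, -1.0]]
ft_force: [-0.9, -0.6, 0.4]
width: 0.0937
```

```bash
python3 -m creep '[{"claw":0.06,"x":-0.029,"y":-0.049,"z":0,"wx":0,"wy":0,"wz":0},{"claw":0.06,"x":-0.029,"y":-0.049,"z":0,"wx":0,"wy":0,"wz":0},{"claw":0.06,"x":-0.029,"y":-0.049,"z":0,"wx":0,"wy":0,"wz":0},{"claw":0.06,"x":-0.029,"y":-0.049,"z":0,"wx":0,"wy":0,"wz":0},{"claw":0.06,"x":-0.029,"y":-0.049,"z":0,"wx":0,"wy":0,"wz":0},{"claw":0.06,"x":-0.029,"y":-0.049,"z":0,"wx":0,"wy":0,"wz":0},{"claw":0.06,"x":0,"y":0,"z":0,"wx":0,"wy":0,"wz":9.6},{"claw":0.06,"x":0,"y":0,"z":0,"wx":0,"wy":0,"wz":9.5}]' 20
python3 - <<'E'
from rig import r
from h import *
import cv2
np.set_printoptions(precision=4,suppress=True)
s=r.sense();print(s["eef_pos"],s["tool_rot"],s["joint_positions"],s["joint_vel"])
m=r.camera_model("wrist");im=r.get_image("wrist");print(m["R"].tolist(),m["t"].tolist())
cv2.imwrite("pics/w1.png",cv2.cvtColor(im,cv2.COLOR_RGB2BGR))
print(proj(m,np.array([.651,-.08,.091])))
E
```

```text
clock: 2.15
eef_pos: [0.6498, -0.08, 0.2047]
tool_rot: [[0.015, -1.0, -0.001], [-1.0, -0.015, 0.0], [-0.0, 0.001, -1.0]]
ft_force: [-0.3, 0.1, -0.5]
width: 0.0604
[ 0.6498 -0.08    0.2047] [[ 0.0146 -0.9999 -0.0011]
 [-0.9999 -0.0146  0.0003]
 [-0.0003  0.0011 -1.    ]] [-0.2953  0.2572  1.5447 -0.0001  1.3409  1.2608] [-0.0147 -0.008   0.0077 -0.0001 -0.0015  1.3134]
[[0.013497567353501529, -0.9999075263075777, -0.0016596713533165723], [-0.9628610479423686, -0.01344507619150016, 0.2696624413624027], [-0.2696598190885402, -0.002041754066504374, -0.9629534844474424]] [-0.0886451040534788, 0.5962949711962457, 0.5657559547403915]
(np.float64(321.86675187884885), np.float64(227.94776907083408))
```

View pics/w1.png

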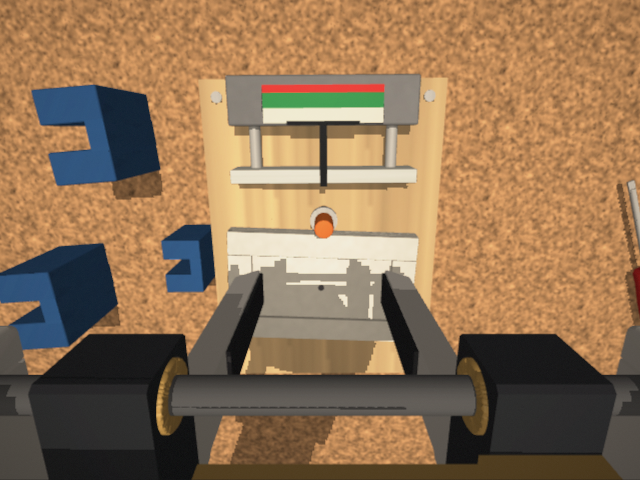

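```bash
python3 - <<'E'
import cv2
b=cv2.imread("pics/w1.png")[210:310,150:250]
cv2.imwrite("pics/zw.png",cv2.resize(b,(600,600),interpolation=cv2.INTER_CUBIC))
E
```

```text
(no output)
```

View pics/zw.png

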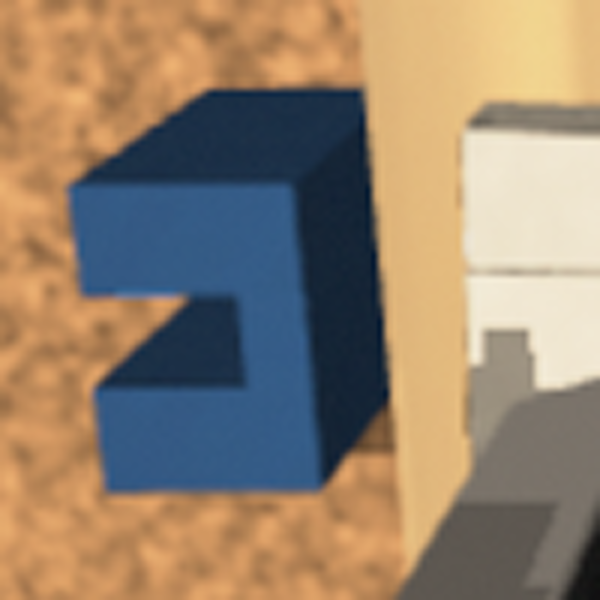

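```bash
python3 - <<'E'
from h import *
np.set_printoptions(precision=4,suppress=True)
m=dict(fx=380.67534,fy=380.67534,cx=321.8876,cy=234.1251,R=[[0.013497567353501529, -0.9999075263075777, -0.0016596713533165723], [-0.9628610479423686, -0.01344507619150016, 0.2696624413624027], [-0.2696598190885402, -0.002041754066504374, -0.9629534844474424]],t=[-0.0886451040534788, 0.5962949711962457, 0.5657559547403915])
f=lambda x,y,z:onz(m,150+(x-2.5)/6,210+(y-2.5)/6,z)
q=[f(*p,.06) for p in [(70,186),(293,184),(320,490),(106,492)]]
for i in range(4): print(q[i],np.linalg.norm(q[i]-q[(i+1)%4]))
print(np.mean(q,0))
for p in [(84,297),(236,296),(245,385),(97,387)]:print("slot",f(*p,.06))
print("pin",onz(m,323,229,.091))
for p in [(231,172),(416,170)]: print("fence top far",onz(m,*p,.057))
for p in [(232,183),(416,183)]: print("fence top near",onz(m,*p,.057))
for p in [(228,234),(416,238)]: print("front far edge",onz(m,*p,.042))
E
```

```text
[0.6293 0.0625 0.06  ] 0.0330632489332675
[0.63   0.0294 0.06  ] 0.04909106665551222
[0.581  0.0289 0.06  ] 0.032973324072395546
[0.5801 0.0618 0.06  ] 0.04912380639336754
[0.6051 0.0456 0.06  ]
slot [0.6119 0.0621 0.06  ]
slot [0.6124 0.0393 0.06  ]
slot [0.5981 0.039  0.06  ]
slot [0.5974 0.0615 0.06  ]
pin [ 0.6501 -0.0809  0.091 ]
fence top far [ 0.6903 -0.0019  0.057 ]
fence top far [ 0.6942 -0.1595  0.057 ]
fence top near [ 0.6809 -0.0023  0.057 ]
fence top near [ 0.6831 -0.1604  0.057 ]
front far edge [0.6311 0.0074 0.042 ]
front far edge [ 0.6296 -0.1682  0.042 ]
```

```bash
python3 -m creep '[{"claw":0.05,"x":0,"y":-0.001,"z":0.03,"wx":0,"wy":0,"wz":0},{"claw":0.05,"x":0,"y":0,"z":0.03,"wx":0,"wy":0,"wz":0},{"claw":0.05,"x":0,"y":0,"z":0.03,"wx":0,"wy":0,"wz":0},{"claw":0.05,"x":0,"y":0,"z":0.023,"wx":0,"wy":0,"wz":0},{"claw":0.05,"x":0,"y":0,"z":0.015,"wx":0,"wy":0,"wz":0},{"claw":0.05,"x":0,"y":0,"z":0.01,"wx":0,"wy":0,"wz":0},{"claw":0.05,"x":0,"y":0,"z":0,"wx":0,"wy":0,"wz":0},{"claw":0.05,"x":0,"y":0,"z":0,"wx":0,"wy":0,"wz":0}]' 20
python3 - <<'E'
from rig import r
import cv2
print(r.sense()["tool_rot"])
cv2.imwrite("pics/w2.png",cv2.cvtColor(r.get_image("wrist"),cv2.COLOR_RGB2BGR))
E
```

```text
clock: 3.2
eef_pos: [0.6514, -0.0813, 0.0685]
tool_rot: [[0.019, -1.0, 0.002], [-1.0, -0.019, -0.0], [0.001, -0.002, -1.0]]
ft_force: [-0.7, 0.1, 0.2]
width: 0.0501
[[ 1.86907877e-02 -9.99823947e-01  1.65239809e-03]
 [-9.99825181e-01 -1.86916068e-02 -4.81677024e-04]
 [ 5.12478198e-04 -1.64310630e-03 -9.99998519e-01]]
```

View pics/w2.png

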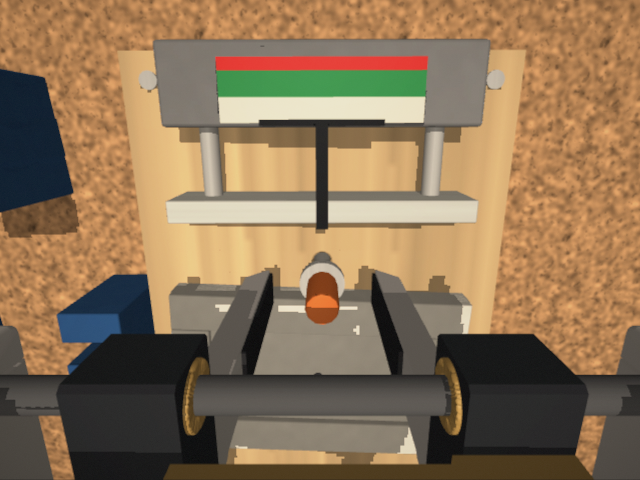

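The handle (322, 300) is centred between the fingers, so I'll close on it.

```bash
python3 -m creep '[{"claw":0.03,"x":0,"y":0,"z":0.002,"wx":0,"wy":0,"wz":0},{"claw":0.01,"x":0,"y":0,"z":0,"wx":0,"wy":0,"wz":0},{"claw":0,"x":0,"y":0,"z":0,"wx":0,"wy":0,"wz":0},{"claw":0,"x":0,"y":0,"z":0,"wx":0,"wy":0,"wz":0},{"claw":0,"x":0,"y":0,"z":0,"wx":0,"wy":0,"wz":0},{"claw":0,"x":0,"y":0,"z":0,"wx":0,"wy":0,"wz":0},{"claw":0,"x":0,"y":0,"z":0,"wx":0,"wy":0,"wz":0},{"claw":0,"x":0,"y":0,"z":0,"wx":0,"wy":0,"wz":0}]' 25
```

```text
clock: 4.25
eef_pos: [0.6508, -0.0811, 0.0655]
tool_rot: [[0.018, -1.0, 0.0], [-1.0, -0.018, -0.0], [0.0, -0.0, -1.0]]
ft_force: [-0.8, 0.4, 0.7]
width: 0.0161
```

```bash
python3 -m creep '[{"claw":0,"x":0,"y":0,"z":-0.004,"wx":0,"wy":0,"wz":0},{"claw":0,"x":0,"y":0,"z":-0.006,"wx":0,"wy":0,"wz":0},{"claw":0,"x":0,"y":0,"z":-0.01,"wx":0,"wy":0,"wz":0},{"claw":0,"x":0,"y":0,"z":-0.014,"wx":0,"wy":0,"wz":0},{"claw":0,"x":0,"y":0,"z":-0.016,"wx":0,"wy":0,"wz":0},{"claw":0,"x":0,"y":0,"z":-0.015,"wx":0,"wy":0,"wz":0},{"claw":0,"x":0,"y":0,"z":-0.015,"wx":0,"wy":0,"wz":0},{"claw":0,"x":0,"y":0,"z":0,"wx":0,"wy":0,"wz":0}]'
python3 - <<'E'
from rig import r
import cv2
cv2.imwrite("pics/w3.png",cv2.cvtColor(r.get_image("wrist"),cv2.COLOR_RGB2BGR))
cv2.imwrite("pics/s3.png",cv2.cvtColor(r.get_image("side"),cv2.COLOR_RGB2BGR))
E
```

```text
clock: 5.25
eef_pos: [0.6518, -0.0814, 0.1475]
tool_rot: [[0.018, -1.0, 0.003], [-1.0, -0.018, -0.001], [0.001, -0.003, -1.0]]
ft_force: [0.2, 0.8, -0.8]
width: 0.0155
```

View pics/w3.png

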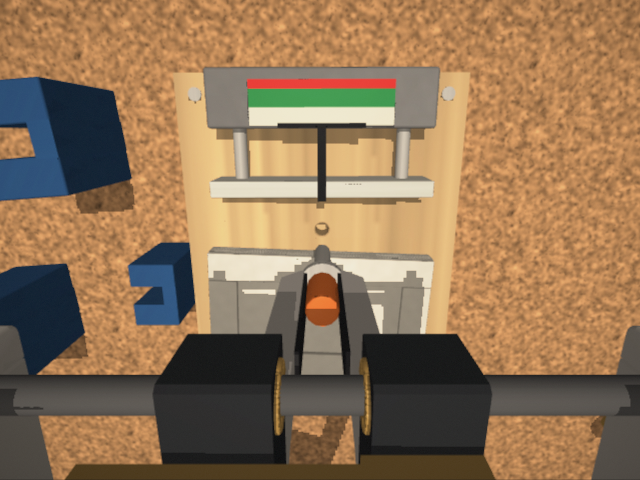

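View pics/s3.png

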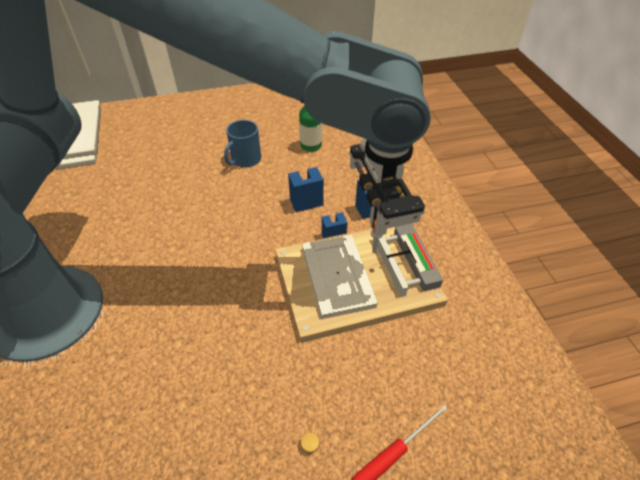

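```bash
python3 -m creep '[{"claw":0,"x":-0.0216,"y":0.0072,"z":0,"wx":0,"wy":0,"wz":0},{"claw":0,"x":-0.0216,"y":0.0072,"z":0,"wx":0,"wy":0,"wz":0},{"claw":0,"x":-0.0216,"y":0.0072,"z":0,"wx":0,"wy":0,"wz":0},{"claw":0,"x":-0.0216,"y":0.0073,"z":0,"wx":0,"wy":0,"wz":0},{"claw":0,"x":-0.0216,"y":0.0073,"z":0,"wx":0,"wy":0,"wz":0},{"claw":0,"x":-0.0216,"y":0.0073,"z":0,"wx":0,"wy":0,"wz":0},{"claw":0,"x":0,"y":0,"z":0,"wx":0,"wy":0,"wz":0},{"claw":0,"x":0,"y":0,"z":0,"wx":0,"wy":0,"wz":0}]'
python3 - <<'E'
from rig import r
from h import *
import cv2
np.set_printoptions(precision=4,suppress=True)
s=r.sense();print(s["eef_pos"])
m=r.camera_model("wrist");im=cv2.cvtColor(r.get_image("wrist"),cv2.COLOR_RGB2BGR)
np.save("mw4.npy",m,allow_pickle=True)
cv2.imwrite("pics/w4.png",im)
for n in("side","top"): cv2.imwrite(f"pics/{n}4.png",cv2.cvtColor(r.get_image(n),cv2.COLOR_RGB2BGR))
E
```

```text
clock: 6.35
eef_pos: [0.6051, 0.0475, 0.1456]
tool_rot: [[0.018, -1.0, 0.001], [-1.0, -0.018, -0.0], [0.0, -0.001, -1.0]]
ft_force: [-0.3, 0.2, -0.6]
width: 0.0154
[0.6051 0.0475 0.1456]
```

View pics/w4.png

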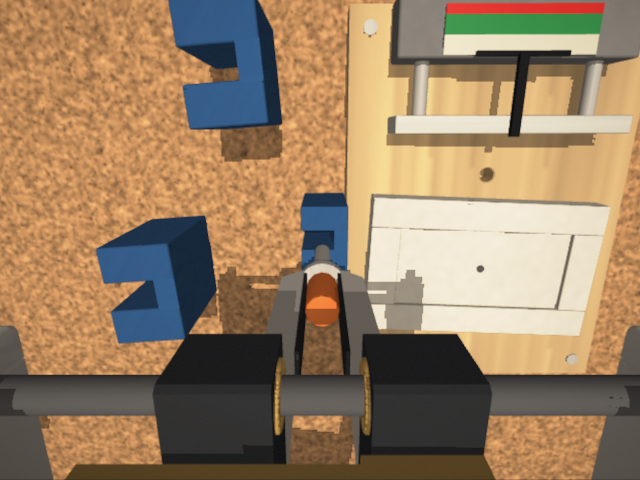

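View pics/side4.png

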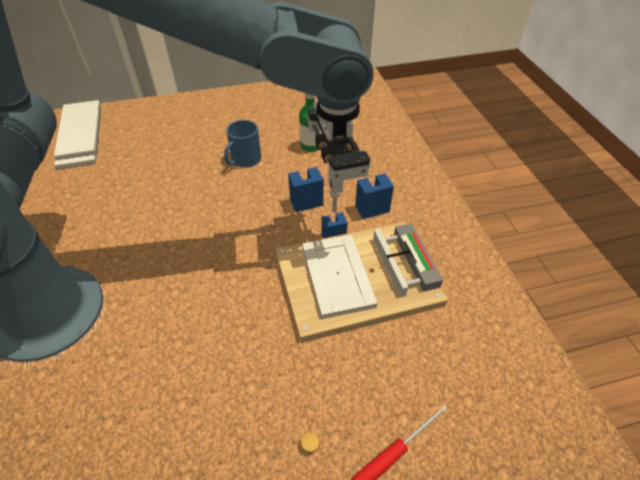

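```bash
python3 - <<'E'
import cv2
a=cv2.imread("pics/w4.png")[180:280,275:375];b=cv2.imread("pics/side4.png")[180:250,300:370]
cv2.imwrite("pics/z4.png",cv2.hconcat([cv2.resize(a,(400,400),interpolation=cv2.INTER_CUBIC),cv2.resize(b,(400,400),interpolation=cv2.INTER_CUBIC)]))
E
```

```text
(no output)
```

View pics/z4.png

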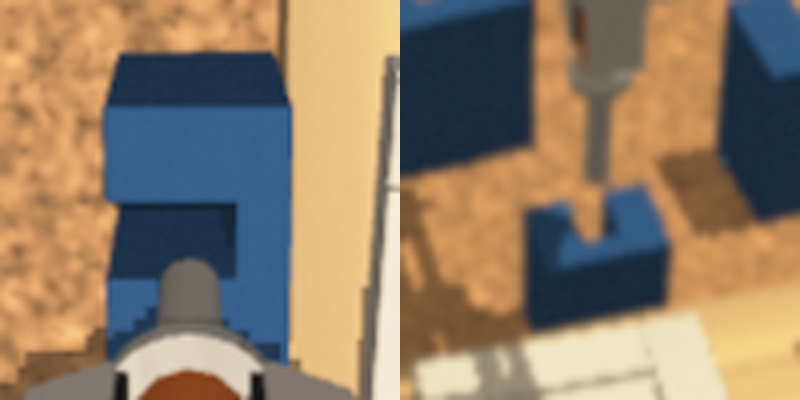

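```bash
python3 - <<'E'
from h import *
np.set_printoptions(precision=4,suppress=True)
m=np.load("mw4.npy",allow_pickle=True).item()
f=lambda x,y,z:onz(m,275+(x-1.5)/4,180+(y-1.5)/4,z)
for p in [(105,106),(291,106),(107,203),(236,203),(236,278),(107,278)]:print(f(*p,.06))
s=[f(*p,.06) for p in [(107,203),(236,203),(236,278),(107,278)]]
print("foot far edge",f(188,258,.084),"foot centre x",f(188,285,.084))
E
```

```text
[0.6295 0.0627 0.06  ]
[0.63   0.0298 0.06  ]
[0.6117 0.0623 0.06  ]
[0.6121 0.0391 0.06  ]
[0.5979 0.0387 0.06  ]
[0.5975 0.0622 0.06  ]
foot far edge [0.609  0.0476 0.084 ] foot centre x [0.6043 0.0475 0.084 ]
```

```bash
python3 -m creep '[{"claw":0,"x":-0.0005,"y":-0.0005,"z":0.008,"wx":0,"wy":0,"wz":0},{"claw":0,"x":0,"y":0,"z":0.008,"wx":0,"wy":0,"wz":0},{"claw":0,"x":0,"y":0,"z":0.008,"wx":0,"wy":0,"wz":0},{"claw":0,"x":0,"y":0,"z":0.008,"wx":0,"wy":0,"wz":0},{"claw":0,"x":0,"y":0,"z":0.004,"wx":0,"wy":0,"wz":0},{"claw":0,"x":0,"y":0,"z":0.004,"wx":0,"wy":0,"wz":0},{"claw":0,"x":0,"y":0,"z":0,"wx":0,"wy":0,"wz":0},{"claw":0,"x":0,"y":0,"z":0,"wx":0,"wy":0,"wz":0}]'
python3 - <<'E'
from rig import r
import cv2
for n in("side","wrist"): cv2.imwrite(f"pics/{n}5.png",cv2.cvtColor(r.get_image(n),cv2.COLOR_RGB2BGR))
a=cv2.imread("pics/wrist5.png")[150:350,220:420];b=cv2.imread("pics/side5.png")[180:250,300:370]
cv2.imwrite("pics/z5.png",cv2.hconcat([cv2.resize(a,(400,400),interpolation=cv2.INTER_CUBIC),cv2.resize(b,(400,400),interpolation=cv2.INTER_CUBIC)]))
E
```

```text
clock: 7.5
eef_pos: [0.6056, 0.0482, 0.1058]
tool_rot: [[0.019, -1.0, 0.001], [-1.0, -0.019, -0.0], [0.0, -0.001, -1.0]]
ft_force: [-0.3, -0.6, -0.1]
width: 0.015
```

View pics/z5.png

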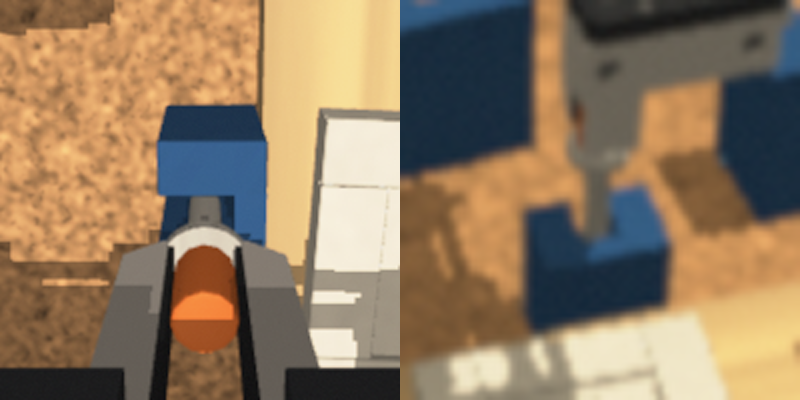

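The shaft is in the slot with no contact force, so I'll keep lowering.

```bash
python3 -m creep '[{"claw":0,"x":0,"y":0,"z":0.006,"wx":0,"wy":0,"wz":0},{"claw":0,"x":0,"y":0,"z":0.007,"wx":0,"wy":0,"wz":0},{"claw":0,"x":0,"y":0,"z":0.007,"wx":0,"wy":0,"wz":0},{"claw":0,"x":0,"y":0,"z":0.007,"wx":0,"wy":0,"wz":0},{"claw":0,"x":0,"y":0,"z":0.005,"wx":0,"wy":0,"wz":0},{"claw":0,"x":0,"y":0,"z":0.003,"wx":0,"wy":0,"wz":0},{"claw":0,"x":0,"y":0,"z":0,"wx":0,"wy":0,"wz":0},{"claw":0,"x":0,"y":0,"z":0,"wx":0,"wy":0,"wz":0}]'
```

```text
clock: 8.6
eef_pos: [0.6056, 0.0482, 0.0707]
tool_rot: [[0.018, -1.0, 0.001], [-1.0, -0.018, -0.0], [0.0, -0.001, -1.0]]
ft_force: [-0.2, -0.7, -1.0]
width: 0.0153
```

```bash
python3 -m creep '[{"claw":0,"x":0,"y":0,"z":0.001,"wx":0,"wy":0,"wz":0},{"claw":0,"x":0,"y":0,"z":0,"wx":0,"wy":0,"wz":0},{"claw":0.018,"x":0,"y":0,"z":0,"wx":0,"wy":0,"wz":0},{"claw":0.022,"x":0,"y":0,"z":0,"wx":0,"wy":0,"wz":0},{"claw":0.03,"x":0,"y":0,"z":0,"wx":0,"wy":0,"wz":0},{"claw":0.04,"x":0,"y":0,"z":0,"wx":0,"wy":0,"wz":0},{"claw":0.04,"x":0,"y":0,"z":0,"wx":0,"wy":0,"wz":0},{"claw":0.04,"x":0,"y":0,"z":0,"wx":0,"wy":0,"wz":0}]'
python3 - <<'E'
from rig import r
import cv2
for n in("side","wrist"): cv2.imwrite(f"pics/{n}6.png",cv2.cvtColor(r.get_image(n),cv2.COLOR_RGB2BGR))
a=cv2.imread("pics/wrist6.png")[180:380,220:420];b=cv2.imread("pics/side6.png")[180:250,300:370]
cv2.imwrite("pics/z6.png",cv2.hconcat([cv2.resize(a,(400,400),interpolation=cv2.INTER_CUBIC),cv2.resize(b,(400,400),interpolation=cv2.INTER_CUBIC)]))
E
```

```text
clock: 9.6
eef_pos: [0.6053, 0.0482, 0.0695]
tool_rot: [[0.018, -1.0, -0.0], [-1.0, -0.018, 0.0], [-0.0, 0.0, -1.0]]
ft_force: [1.1, -0.5, -0.2]
width: 0.0398
```

View pics/z6.png

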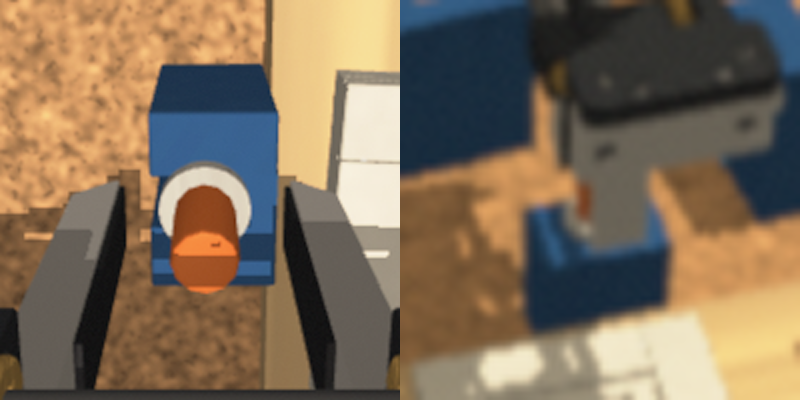

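```bash
python3 -m creep '[{"claw":0.04,"x":0,"y":0,"z":-0.02,"wx":0,"wy":0,"wz":0},{"claw":0.04,"x":0,"y":0,"z":-0.04,"wx":0,"wy":0,"wz":0},{"claw":0.04,"x":0,"y":0,"z":-0.04,"wx":0,"wy":0,"wz":0},{"claw":0.02,"x":0.025,"y":0.027,"z":0,"wx":0,"wy":0,"wz":0},{"claw":0,"x":0.025,"y":0.027,"z":0,"wx":0,"wy":0,"wz":0},{"claw":0,"x":0.026,"y":0.028,"z":0,"wx":0,"wy":0,"wz":0},{"claw":0,"x":0.026,"y":0.028,"z":0,"wx":0,"wy":0,"wz":0},{"claw":0,"x":0.027,"y":0.027,"z":0,"wx":0,"wy":0,"wz":0}]' 10
python3 - <<'E'
from rig import r
import cv2
m=r.camera_model("wrist")
import numpy as np
np.save("mw7.npy",m,allow_pickle=True)
for n in("wrist","top","side"): cv2.imwrite(f"pics/{n}7.png",cv2.cvtColor(r.get_image(n),cv2.COLOR_RGB2BGR))
b=cv2.imread("pics/side7.png")[160:340,270:450]
cv2.imwrite("pics/zs7.png",cv2.resize(b,(600,600),interpolation=cv2.INTER_CUBIC))
E
```

```text
clock: 10.7
eef_pos: [0.4703, -0.0841, 0.1711]
tool_rot: [[0.019, -1.0, 0.002], [-1.0, -0.019, -0.001], [0.001, -0.002, -1.0]]
ft_force: [-1.1, -0.8, 0.0]
width: 0.0006
```

View pics/wrist7.png

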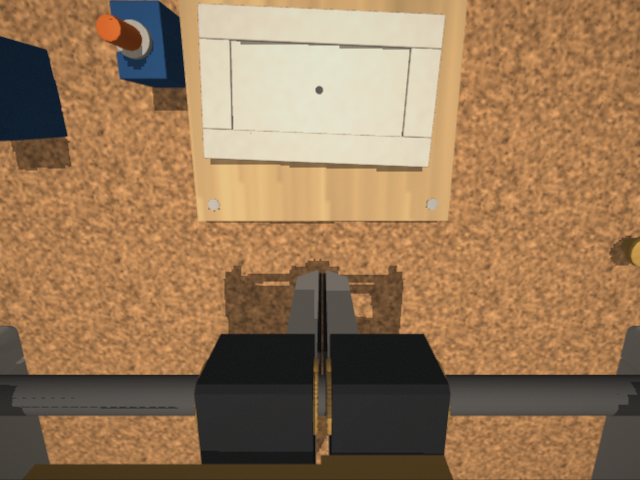

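View pics/zs7.png

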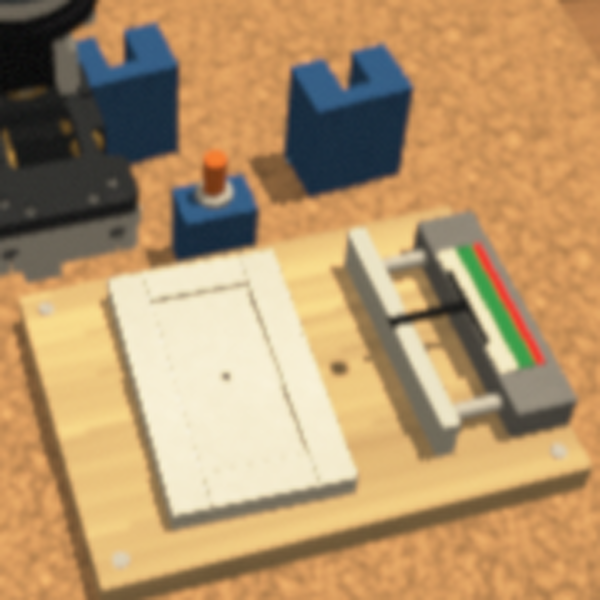

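The pin is parked upright in the notch with its collar on top. Next I'll measure the drawer front.

```bash
python3 - <<'E'
from h import *
np.set_printoptions(precision=4,suppress=True)
m=np.load("mw7.npy",allow_pickle=True).item()
q=[onz(m,*p,.042) for p in [(199,4),(445,14),(429,166),(204,156)]]
for i in range(4):print(q[i],np.linalg.norm(q[i]-q[(i+1)%4]))
print(np.mean(q,0),"near mid",(q[2]+q[3])/2)
print("hole",onz(m,319.5,90,.042))
for p in [(214,205),(432,204),(198,221),(449,221)]:print("bed",onz(m,*p,.024))
E
```

```text
[0.6329 0.0071 0.042 ] 0.17785799817298137
[ 0.6296 -0.1707  0.042 ] 0.1089549595631997
[ 0.5206 -0.1692  0.042 ] 0.1797595240794652
[0.5253 0.0105 0.042 ] 0.10762916609639536
[ 0.5771 -0.0806  0.042 ] near mid [ 0.523  -0.0794  0.042 ]
hole [ 0.5762 -0.0806  0.042 ]
bed [0.4822 0.0099 0.024 ]
bed [ 0.4864 -0.1799  0.024 ]
bed [0.4676 0.0249 0.024 ]
bed [ 0.4715 -0.1963  0.024 ]
```

```bash
python3 -m creep '[{"claw":0,"x":-0.002,"y":0,"z":0.025,"wx":0,"wy":0,"wz":0},{"claw":0,"x":0,"y":0,"z":0.03,"wx":0,"wy":0,"wz":0},{"claw":0,"x":0,"y":0,"z":0.03,"wx":0,"wy":0,"wz":0},{"claw":0,"x":0,"y":0,"z":0.025,"wx":0,"wy":0,"wz":0},{"claw":0,"x":0,"y":0,"z":0.018,"wx":0,"wy":0,"wz":0},{"claw":0,"x":0,"y":0,"z":0.012,"wx":0,"wy":0,"wz":0},{"claw":0,"x":0,"y":0,"z":0,"wx":0,"wy":0,"wz":0},{"claw":0,"x":0,"y":0,"z":0,"wx":0,"wy":0,"wz":0}]' 20
python3 -c "
from rig import r;s=r.sense();print(s['ft_force'],s['eef_pos'])"
```

```text
clock: 11.85
eef_pos: [0.4716, -0.0814, 0.0304]
tool_rot: [[0.019, -1.0, 0.002], [-1.0, -0.019, -0.001], [0.001, -0.002, -1.0]]
ft_force: [0.3, -0.3, -0.3]
width: 0.0008
[ 0.30446231 -0.33565284 -0.3419666 ] [ 0.4716096  -0.08143777  0.03036103]
```

```bash
python3 -m creep '[{"claw":0,"x":0,"y":-0.012,"z":0,"wx":0,"wy":0,"wz":0},{"claw":0,"x":0,"y":-0.012,"z":0,"wx":0,"wy":0,"wz":0},{"claw":0,"x":0,"y":-0.010,"z":0,"wx":0,"wy":0,"wz":0},{"claw":0,"x":0,"y":-0.006,"z":0,"wx":0,"wy":0,"wz":0},{"claw":0,"x":0,"y":-0.006,"z":0,"wx":0,"wy":0,"wz":0},{"claw":0,"x":0,"y":-0.006,"z":0,"wx":0,"wy":0,"wz":0},{"claw":0,"x":0,"y":-0.006,"z":0,"wx":0,"wy":0,"wz":0},{"claw":0,"x":0,"y":-0.006,"z":0,"wx":0,"wy":0,"wz":0}]'
python3 - <<'E'
from rig import r
import cv2
for n in("wrist","side"): cv2.imwrite(f"pics/{n}8.png",cv2.cvtColor(r.get_image(n),cv2.COLOR_RGB2BGR))
E
```

```text
clock: 12.85
eef_pos: [0.5349, -0.08, 0.0293]
tool_rot: [[0.018, -1.0, -0.0], [-1.0, -0.018, 0.0], [-0.0, 0.0, -1.0]]
ft_force: [-0.8, -0.4, -0.6]
width: 0.0005
```

View pics/wrist8.png

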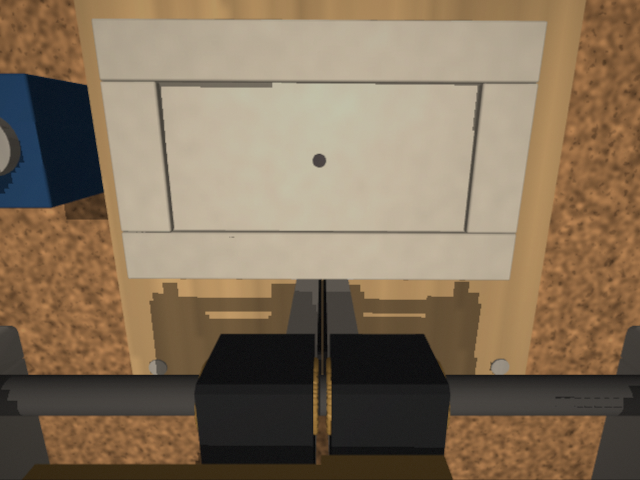

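```bash
python3 -m creep '[{"claw":0,"x":0,"y":-0.005,"z":0,"wx":0,"wy":0,"wz":0},{"claw":0,"x":0,"y":-0.005,"z":0,"wx":0,"wy":0,"wz":0},{"claw":0,"x":0,"y":-0.005,"z":0,"wx":0,"wy":0,"wz":0},{"claw":0,"x":0,"y":-0.004,"z":0,"wx":0,"wy":0,"wz":0},{"claw":0,"x":0,"y":-0.004,"z":0,"wx":0,"wy":0,"wz":0},{"claw":0,"x":0,"y":-0.003,"z":0,"wx":0,"wy":0,"wz":0},{"claw":0,"x":0,"y":0,"z":0,"wx":0,"wy":0,"wz":0},{"claw":0,"x":0,"y":0,"z":0,"wx":0,"wy":0,"wz":0}]'
python3 - <<'E'
from rig import r
import cv2
print(r.sense()["ft_force"])
for n in("top","side"): cv2.imwrite(f"pics/{n}9.png",cv2.cvtColor(r.get_image(n),cv2.COLOR_RGB2BGR))
a=cv2.imread("pics/top9.png")[130:270,310:430];b=cv2.imread("pics/side9.png")[200:340,310:450]
cv2.imwrite("pics/z9.png",cv2.hconcat([cv2.resize(a,(360,420),interpolation=cv2.INTER_CUBIC),cv2.resize(b,(420,420),interpolation=cv2.INTER_CUBIC)]))
E
```

```text
clock: 13.95
eef_pos: [0.561, -0.0797, 0.0296]
tool_rot: [[0.018, -1.0, 0.001], [-1.0, -0.018, -0.0], [0.0, -0.001, -1.0]]
ft_force: [0.2, 0.2, 0.1]
width: 0.0005
[0.16751192 0.21322545 0.06191113]
```

View pics/z9.png

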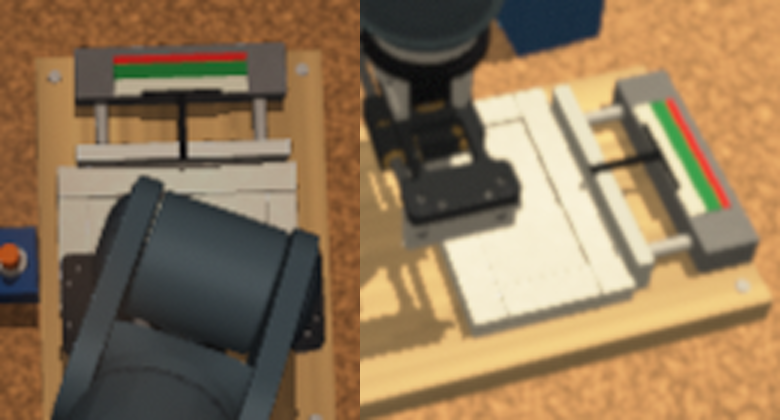

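```bash
cat > look.py <<'E'
import sys
from rig import r
import cv2
from h import *
np.set_printoptions(precision=4,suppress=True)
n=sys.argv[1]
s=r.sense();print(s["ft_force"],s["eef_pos"],s["clock"])
for c in("top","side"): cv2.imwrite(f"pics/{c}{n}.png",cv2.cvtColor(r.get_image(c),cv2.COLOR_RGB2BGR))
a=cv2.imread(f"pics/top{n}.png")[135:205,320:420];b=cv2.imread(f"pics/side{n}.png")[215:305,350:450]
cv2.imwrite(f"pics/z{n}.png",cv2.hconcat([cv2.resize(a,(400,280),interpolation=cv2.INTER_CUBIC),cv2.resize(b[:70],(400,280),interpolation=cv2.INTER_CUBIC)]))
E
python3 -m creep '[{"claw":0,"x":0,"y":-0.002,"z":0,"wx":0,"wy":0,"wz":0},{"claw":0,"x":0,"y":-0.002,"z":0,"wx":0,"wy":0,"wz":0},{"claw":0,"x":0,"y":-0.002,"z":0,"wx":0,"wy":0,"wz":0},{"claw":0,"x":0,"y":-0.002,"z":0,"wx":0,"wy":0,"wz":0},{"claw":0,"x":0,"y":-0.002,"z":0,"wx":0,"wy":0,"wz":0},{"claw":0,"x":0,"y":-0.002,"z":0,"wx":0,"wy":0,"wz":0},{"claw":0,"x":0,"y":0,"z":0,"wx":0,"wy":0,"wz":0},{"claw":0,"x":0,"y":0,"z":0,"wx":0,"wy":0,"wz":0}]'
python3 look.py 10
```

```text
clock: 15.05
eef_pos: [0.571, -0.0794, 0.0292]
tool_rot: [[0.019, -1.0, -0.005], [-1.0, -0.019, 0.0], [-0.0, 0.005, -1.0]]
ft_force: [-8.2, -1.1, 6.5]
width: 0.0006
[-8.2027 -1.0659  6.4616] [ 0.571  -0.0794  0.0292] 15.05
```

View pics/z10.png

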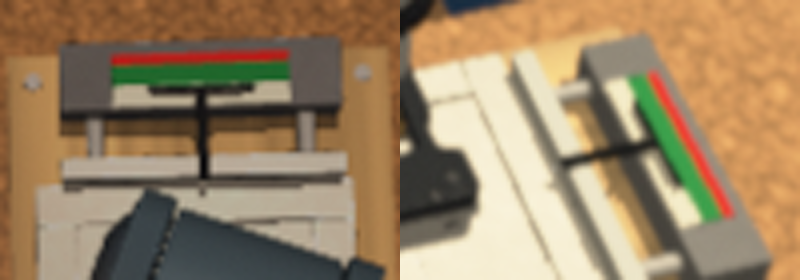

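```bash
cat > meas.py <<'E'
import cv2,sys
from rig import r
from h import *
T=r.camera_model("top");S=r.camera_model("side")
def bar(n,c):
    im=cv2.imread(f"pics/{c}{n}.png").astype(int);g=im.max(2)
    m=T if c=="top" else S
    # sample along fixture x at several y offsets over the stripes (z .052), find darkest spot
    yaw=.018;ex=np.array([np.cos(yaw),np.sin(yaw),0]);ey=np.array([-ex[1],ex[0],0]);o=np.array([.621,-.081,0])
    out=[]
    xs=np.arange(.105,.143,.0005)
    for y in (-.016,-.013,-.01,.01,.013,.016):
        p=np.array([proj(m,o+ex*x+ey*y+np.array([0,0,.055])) for x in xs],np.float32)
        v=cv2.remap(g.astype(np.float32),p[:,0][None],p[:,1][None],cv2.INTER_LINEAR)[0]
        w=np.clip(70-v,0,None); out.append((xs*w).sum()/max(w.sum(),1e-9))
    return np.round(np.array(out)*1000,1)
for n in sys.argv[1:]:
    for c in("top","side"):print(n,c,bar(n,c))
E
python3 meas.py 0 9 10
```

```text
0 top [109.1 109.1 109.1 108.9 108.7 108.7]
0 side [105.3 107.  108.  108.1 108.5 107.9]
9 top [109.1 109.2 109.1 108.8 108.6 108.6]
9 side [  0.    0.  109.5 108.4 110.1 109.5]
10 top [109.7 110.2 111.7 112.  112.3 112.2]
10 side [  0.    0.    0.  120.5   0.    0. ]
```

```bash
python3 - <<'E'
import cv2
o=[]
for n in("9","10"):
    a=cv2.imread(f"pics/top{n}.png")[140:190,345:395];b=cv2.imread(f"pics/side{n}.png")[225:275,390:440]
    o.append(cv2.vconcat([cv2.resize(x,(300,300),interpolation=cv2.INTER_NEAREST) for x in(a,b)]))
cv2.imwrite("pics/cmp.png",cv2.hconcat(o))
for n in("0","9","10"):
    print(n,cv2.imread(f"pics/top{n}.png")[146:190,362].max(1).tolist())
E
```

```text
0 [86, 86, 147, 172, 130, 83, 95, 96, 95, 106, 144, 173, 173, 149, 80, 28, 29, 27, 40, 67, 79, 80, 80, 80, 132, 155, 155, 155, 155, 155, 155, 161, 170, 173, 173, 173, 119, 59, 54, 67, 79, 82, 82, 82]
9 [91, 92, 156, 181, 138, 89, 102, 102, 102, 114, 154, 185, 183, 159, 86, 30, 31, 31, 42, 74, 85, 85, 86, 86, 141, 165, 164, 165, 165, 165, 165, 171, 181, 183, 183, 182, 126, 63, 63, 88, 159, 184, 184, 140]
10 [91, 92, 156, 183, 139, 89, 102, 102, 102, 113, 71, 29, 78, 159, 184, 129, 52, 31, 44, 74, 86, 86, 86, 141, 164, 165, 166, 156, 173, 184, 185, 184, 180, 117, 77, 95, 160, 141, 74, 57, 59, 58, 54, 52]
```

View pics/cmp.png

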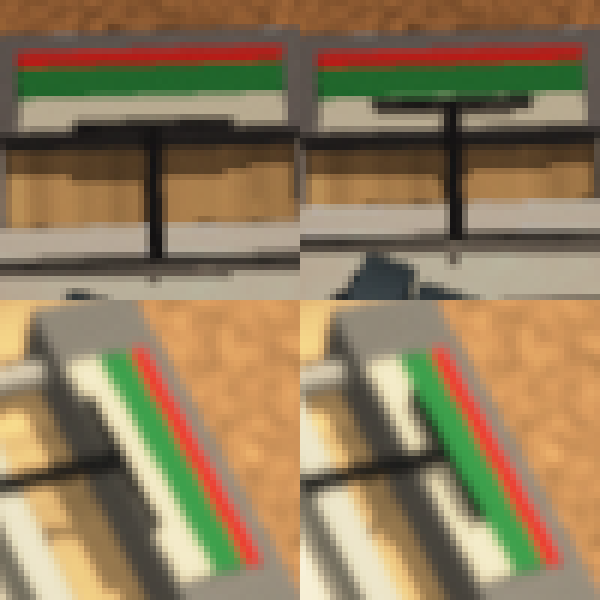

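```bash
python3 -m creep '[{"claw":0,"x":0,"y":-0.0015,"z":0,"wx":0,"wy":0,"wz":0},{"claw":0,"x":0,"y":-0.0015,"z":0,"wx":0,"wy":0,"wz":0},{"claw":0,"x":0,"y":-0.0015,"z":0,"wx":0,"wy":0,"wz":0},{"claw":0,"x":0,"y":-0.0015,"z":0,"wx":0,"wy":0,"wz":0},{"claw":0,"x":0,"y":-0.0015,"z":0,"wx":0,"wy":0,"wz":0},{"claw":0,"x":0,"y":-0.0015,"z":0,"wx":0,"wy":0,"wz":0},{"claw":0,"x":0,"y":0,"z":0,"wx":0,"wy":0,"wz":0},{"claw":0,"x":0,"y":0,"z":0,"wx":0,"wy":0,"wz":0}]'
python3 look.py 11;  python3 - <<'E'
import cv2
o=[]
for n in("11",):
    a=cv2.imread(f"pics/top{n}.png")[140:190,345:395];b=cv2.imread(f"pics/side{n}.png")[225:275,390:440]; c=cv2.imread(f"pics/side{n}.png")[190:340,270:450]
    o.append(cv2.vconcat([cv2.resize(x,(300,300),interpolation=cv2.INTER_NEAREST) for x in(a,b)]))
    o.append(cv2.vconcat([cv2.resize(c,(480,400)),cv2.resize(cv2.imread(f"pics/top{n}.png")[130:210,310:430],(480,200))]))
cv2.imwrite("pics/cmp11.png",cv2.hconcat(o))
print(cv2.imread(f"pics/top11.png")[146:190,362].max(1).tolist())
E
```

```text
clock: 16.15
eef_pos: [0.578, -0.0792, 0.029]
tool_rot: [[0.019, -1.0, -0.01], [-1.0, -0.019, 0.001], [-0.001, 0.01, -1.0]]
ft_force: [-15.5, -2.2, 11.3]
width: -0.0
[-15.5442  -2.1573  11.328 ] [ 0.578  -0.0792  0.029 ] 16.15
[92, 94, 156, 182, 140, 90, 103, 61, 25, 49, 148, 184, 184, 184, 184, 130, 51, 31, 43, 74, 86, 86, 88, 141, 156, 173, 184, 185, 184, 178, 116, 78, 95, 70, 54, 55, 53, 58, 52, 59, 57, 47, 75, 83]
```

View pics/cmp11.png

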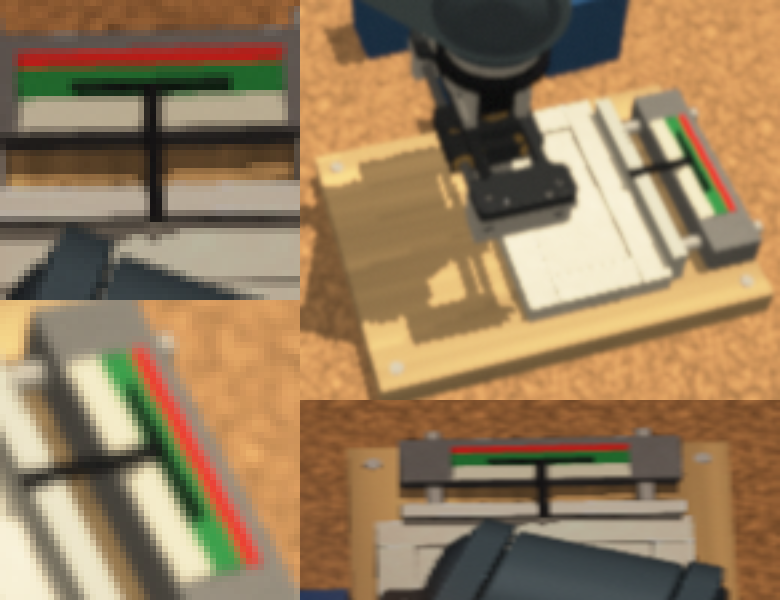

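The pointer is about 15.5 mm in, inside the green. I'll nudge it about 2 mm towards the middle and check that it stays put.

```bash
python3 -m creep '[{"claw":0,"x":0,"y":-0.001,"z":0,"wx":0,"wy":0,"wz":0},{"claw":0,"x":0,"y":-0.001,"z":0,"wx":0,"wy":0,"wz":0},{"claw":0,"x":0,"y":0,"z":0,"wx":0,"wy":0,"wz":0},{"claw":0,"x":0,"y":0,"z":0,"wx":0,"wy":0,"wz":0},{"claw":0,"x":0,"y":0,"z":0,"wx":0,"wy":0,"wz":0},{"claw":0,"x":0,"y":0,"z":0,"wx":0,"wy":0,"wz":0},{"claw":0,"x":0,"y":0,"z":0,"wx":0,"wy":0,"wz":0},{"claw":0,"x":0,"y":0,"z":0,"wx":0,"wy":0,"wz":0}]'
python3 look.py 12
python3 -m creep '[{"claw":0,"x":0,"y":0,"z":0,"wx":0,"wy":0,"wz":0},{"claw":0,"x":0,"y":0,"z":0,"wx":0,"wy":0,"wz":0},{"claw":0,"x":0,"y":0,"z":0,"wx":0,"wy":0,"wz":0},{"claw":0,"x":0,"y":0,"z":0,"wx":0,"wy":0,"wz":0},{"claw":0,"x":0,"y":0,"z":0,"wx":0,"wy":0,"wz":0},{"claw":0,"x":0,"y":0,"z":0,"wx":0,"wy":0,"wz":0},{"claw":0,"x":0,"y":0,"z":0,"wx":0,"wy":0,"wz":0},{"claw":0,"x":0,"y":0,"z":0,"wx":0,"wy":0,"wz":0}]'
python3 look.py 13;  python3 - <<'E'
import cv2
o=[]
for n in("13",):
    a=cv2.imread(f"pics/top{n}.png")[140:190,345:395];b=cv2.imread(f"pics/side{n}.png")[225:275,390:440]; c=cv2.imread(f"pics/side{n}.png")[190:340,270:450]
    o.append(cv2.vconcat([cv2.resize(x,(300,300),interpolation=cv2.INTER_NEAREST) for x in(a,b)]))
    o.append(cv2.vconcat([cv2.resize(c,(480,400)),cv2.resize(cv2.imread(f"pics/top{n}.png")[130:240,290:430],(480,200))]))
cv2.imwrite("pics/cmp13.png",cv2.hconcat(o))
for n in(12,13):print(cv2.imread(f"pics/top{n}.png")[146:185,362].max(1).tolist())
E
```

```text
clock: 17.25
eef_pos: [0.5794, -0.0791, 0.029]
tool_rot: [[0.02, -1.0, -0.012], [-1.0, -0.02, 0.001], [-0.001, 0.012, -1.0]]
ft_force: [-17.7, -1.8, 12.6]
width: 0.0008
[-17.7235  -1.807   12.5546] [ 0.5794 -0.0791  0.029 ] 17.25
clock: 18.35
eef_pos: [0.5794, -0.0791, 0.029]
tool_rot: [[0.019, -1.0, -0.012], [-1.0, -0.02, 0.001], [-0.001, 0.012, -1.0]]
ft_force: [-17.4, -2.1, 13.5]
width: 0.0005
[-17.4276  -2.1449  13.459 ] [ 0.5794 -0.0791  0.029 ] 18.35
[91, 93, 157, 183, 139, 89, 77, 35, 40, 55, 149, 184, 185, 184, 185, 129, 52, 30, 42, 75, 86, 87, 86, 141, 178, 185, 185, 184, 184, 119, 56, 86, 69, 54, 54, 52, 57, 63, 65]
[92, 94, 157, 183, 139, 89, 77, 36, 39, 55, 148, 185, 185, 184, 184, 130, 52, 29, 42, 74, 85, 86, 86, 142, 178, 185, 184, 184, 184, 120, 57, 86, 70, 55, 55, 52, 57, 64, 65]
```

View pics/cmp13.png

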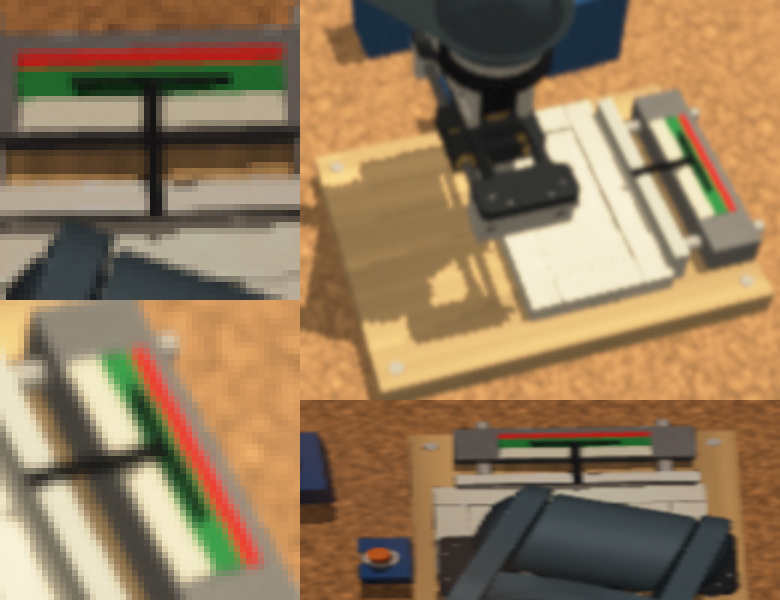

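View pics/top13.png

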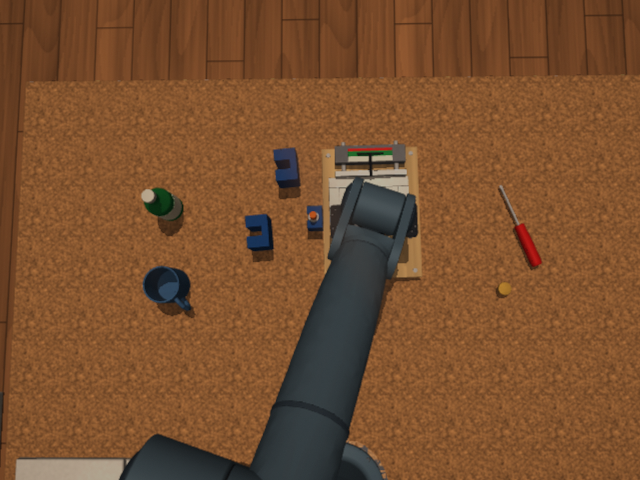

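```bash
python3 - <<'E'
import cv2
im=cv2.imread("pics/top13.png")
for c in(338,345,395,403):print(c,im[165:190,c].max(1).tolist())
a=im[160:190,325:415];b=cv2.imread("pics/side13.png")[205:290,360:445]
cv2.imwrite("pics/fl.png",cv2.vconcat([cv2.resize(a,(720,240),interpolation=cv2.INTER_CUBIC),cv2.resize(b,(720,360),interpolation=cv2.INTER_CUBIC)]))
E
```

```text
338 [60, 83, 89, 89, 144, 157, 173, 183, 181, 181, 179, 119, 78, 93, 158, 184, 183, 183, 183, 183, 183, 182, 151, 154, 168]
345 [90, 105, 105, 106, 116, 134, 171, 183, 181, 182, 150, 89, 77, 94, 159, 184, 185, 185, 184, 184, 183, 184, 128, 127, 146]
395 [128, 126, 125, 124, 163, 182, 183, 182, 182, 121, 53, 85, 159, 185, 186, 185, 185, 185, 185, 185, 161, 171, 184, 184, 185]
403 [79, 80, 131, 153, 172, 181, 182, 182, 183, 119, 55, 82, 158, 185, 184, 184, 185, 185, 184, 185, 141, 161, 185, 185, 185]
```

View pics/fl.png

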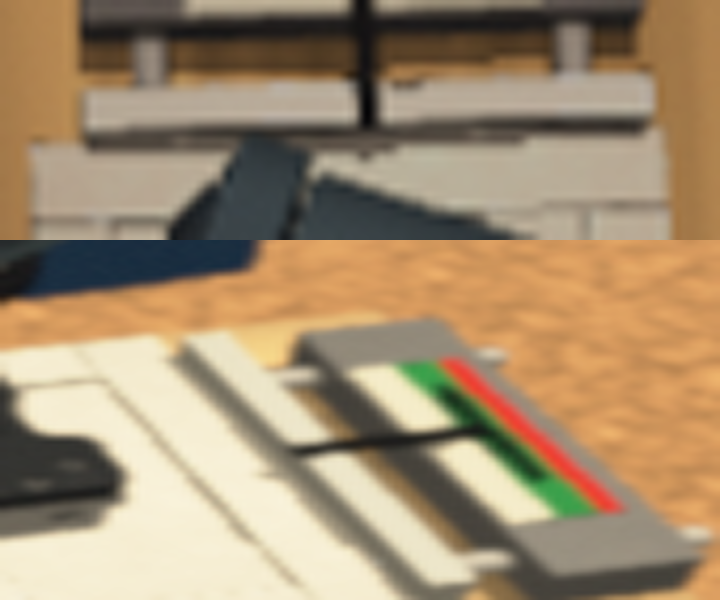

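```bash
python3 -c "
from rig import r;print(r.job_done());s=r.sense();print(s['clock'],s['eef_pos'],s['ft_force'])"
```

```text
the job is handed in; nothing more can be done
None
the job is handed in; nothing more can be done
```

The pin is parked and released, and the arm is holding the drawer front against the sprung fence with the pointer in the green. I handed the job in at about 18.5 s of the 58 s allowed.

- **Pin:** I drew it out by its handle and lowered it into the notch of the small blue rest. Measured from the pictures, that rest is about 50 x 34 mm, and the two larger ones are decoys. After release it stood upright with its collar on the block's top, and it still stood there in the last picture.
- **Drawer front:** I pushed it along the bed with closed fingers until it met the fence. In the top view the gap at its left and right ends matched to within about half a pixel, roughly 1 mm over the fence's width. No tilt shows in the pictures.
- **Pointer:** It stands about 17 mm into its travel, inside the 12–24 mm green band, and in no picture did it go beyond the green. Two checks 1.1 s apart agreed in both position and pixels. The side view shows the bar nearer the red edge, which I put down to the viewing angle.
- **Force:** The wrist reads about 17.5 N along the push, where I expected about 10 N from the spring plus up to 3 N of friction. It also shows about 13 N upward on the tool, so the fingers are pressing down on the front's edge and adding friction on the bed; I left that as it was.
- **Bystanders:** The mug, soap bottle, screwdriver and brass knob are where they were in the last top picture.

The first move was refused because each row has to list every key. The arm did not move, and I sent it again in full.

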